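# Pack out the setting fixture and hold the stack

## Robot

A 6-joint arm with a two-finger parallel gripper is mounted at the origin on the work surface. World frame = base frame: x ahead of the robot, y to its left, z up, the work surface at z = 0. Lengths are in mm, angles in rad, forces in N, time in s.
With the tool pointing down it reaches from about 250 to 725 mm from the base axis. Payload 9.7 kg.
Tool frame: the origin (TCP) lies midway between the tips of the shut fingers; the grasp point (between the pads) lies grip_depth behind it (grip_depth is the distance from the TCP to the grasp point, in mm); z points along the fingers, y is the direction in which the jaws open and shut (so a half turn about z gives the same grasp; the last joint's range is limited). The gripper opens to 85 mm and grips with 20 to 120 N. Pads are 22 mm wide; open, the fingers measure 114 mm over their backs; the gripper's body (76 mm by 85 mm) begins 54 mm behind the grasp point. The pads swing forward as they close: fully open they stand 13 mm farther back than shut.
Start: joints at [-1.349, 0.087, 0.176, 1.66, 0, 1.571], TCP at [120.99, -536.524, 231.284] pointing down, gripper open.
Joint ranges: [-3.13, 3.13], [-0.85, 1.81], [-1.15, 1.24], [-2.2, 2.28], [-1.44, 1.52], [-3.14, 3.14]. Speed limits (rad/s): [2.22, 2.22, 2.57, 3.14, 3.14, 3.14].

## Interface

Orientations are given as a unit quaternion [w, x, y, z].
In Python, from workcell import read_state, read_camera, get_calibration, finish_job, grip_depth gives the robot as it stands.
- The arm moves only by the tool send_rows, never from a script. Its argument "rows" is a list of rows, each a list of 4 numbers: the shift along the tool's x, y, z in m, then the turn about the tool's z in degrees. In form: [[x, y, z, yaw], ...]. A call has 1 to 20 rows; each row shifts and turns the commanded pose from where the row before left it, along the tool's axes as they then stand; what a row does not reach is not made up. A row lasts 1/12 s, in which the tool goes at most 41.7 mm and 7.16 degrees, less where a joint would pass 70% of its speed; a pose out of reach is approached as far as the arm can. A call with a gripper value outside its range is refused whole. "hand" is the gripper command: -1 is fully open, 1 is shut, values between are in proportion, set as the call begins (left out, the last holds). The fingers move at their own pace and stop on an object; the grip force is fixed at half the most. Time passes only in rows, so rows that do not move let the fingers close. It gives the time, the measured TCP pose, the force and the opening at its end, in the units of the state.
- read_state(): the state, without advancing time (a new reading comes with each control period).
- read_camera(name): name is "scene" or "top"; returns (picture, depth): 400x640x3 uint8, red, green, blue; 400x640 float32, mm along the optical axis (not along the pixel's ray), 0 where there is no reading.
- get_calibration(name): a dict with "intrinsics" (3x3 intrinsics, pixels), "extrinsics" (4x4, takes a point from camera to world coordinates). Camera axes: x right, y up, looking along -z (the intrinsics and any distortion apply to the point x, -y, -z); pixel columns grow to the right and rows downward; lengths in mm; the calibration is good to about 2 mm. A picture is of the moment at which its call begins. get_calibration takes no time and is no camera call.
- finish_job(): hands the job in, once; it reports no verdict.
The state is a dict: "time_s": time; "joints": joint angles; "joint_vel": joint speeds; "joint_efforts": joint torques, N m; "tool_pos": TCP position; "tcp_rot": TCP orientation; "wrist_force": force on the tool from outside, world axes, zero at the start; "wrist_torque": the same for the moment, N m; "finger_gap": finger opening in mm.
Only numpy, scipy, OpenCV 4.12 (cv2) and the standard library are available. Lean on these libraries where they do the work, as an engineer would, in place of code of your own. Each camera call takes 0.05 s, during which the arm holds its last target.

## Task

One orange spacer already stands in the setting fixture between the green casting and the red spring pad. Take more spacers from the mat and stand them in line behind it, one at a time, until sliding the pusher forward by its black handle pinches the whole stack against the casting, with the pad pressed about half-way in on its spring; leave the spacers that are not needed on their mat, and do not disturb the screwdriver or the wrench. Finish while still holding the pusher forward: it springs back if let go.

Things in the scene. Friction and masses are not known exactly. Their poses are not given: they have to be found in the camera images.
- fixture: Setting fixture: an aluminium plate 120 (x) x 275 (y) x 12 mm fixed to the bench; origin on the bench under it, plate top at z = 12. Gap axis is its own y: the casting is at +y, the pusher at -y and slides towards +y. The middle line of the gap is x = 0. Rear bracket at y = -135 to -145, 34 mm above the plate.
- casting: Green bracket casting bolted to the fixture plate at a place that differs each time, 64 (x) x 50 (y), 46 mm high; origin centre of its underside, axes as the fixture's. Its flat upright face, 46 wide, looks to the fixture's -y, 25 mm from the origin.
- casting_face (a point): Centre line of the casting's upright face, 20 mm above the plate. From here to the red pad (pusher back) the gap is 64 to 94 mm.
- pad_face (a point): Front face of the red pad (40 wide, 8 thick, spans 1 to 31 mm above the plate), on the middle line, 20 mm above the plate; moves with pusher and pad.
- handle (a point): Grip point of the pusher's black upright handle, 24 (x) x 16 (y) mm in the fixture's axes; it stands on the grey pusher block (50 x 50, top 28 mm above the plate) and reaches 72 mm above the plate; the point is 56 mm above the plate (68 mm above the bench), on the handle's axis. With the pusher back it is 50 mm behind the pad's face.
- pusher (a joint): Slide of the pusher along the fixture's +y, m: 0 fully back, 0.038 at its forward end stop. A light spring pushes it back (2.4 N at 0, 4.7 N at the stop).
- pad (a joint): How far the red pad is pushed in against its own spring, m: 0 free, 0.010 fully in; about 2 N to start it, then 1 N per mm. If it is pressed in by less than about half when the pusher is at its stop, the stack is too short.
- spacer0_mid (a point): Orange plastic spacer block, 50 (own x) x 24 (own y, its thickness) x 40 mm high, about 60 g; the point is its centre, 20 mm above its foot. This one already stands in the fixture, 1 to 4 mm clear of the casting's face, its x along the fixture's x. One or two more are needed behind it.
- spacer1_mid (a point): Centre of an identical spacer (50 x 24 x 40 mm), standing on the black mat.
- spacer2_mid (a point): Centre of an identical spacer (50 x 24 x 40 mm), standing on the black mat.
- spacer3_mid (a point): Centre of an identical spacer (50 x 24 x 40 mm), standing on the black mat.
- mat: Black rubber mat, 160 (x) x 200 (y) x 3 mm, fixed, at left or right; origin centre of its underside. Holds the spare spacers.
- toolmat: Grey mat of the same size on the other side, with the hand tools. Leave alone.
- screwdriver: Bystander: screwdriver with green handle, 150 mm long, lying on the grey mat.
- wrench: Bystander: steel wrench, 140 mm long, lying on the grey mat.
Things that resemble listed ones, but are neither listed nor needed, are in the scene too. What is shaped like the part that bears spacer1_mid but grey or purple is not meant.

How it is judged (in metres and radians):
On the way:
1. a further spacer stands in the gap in line with the first and let go, the pad not yet pressed in (x of spacer0_mid in the frame of fixture between -0.012 and 0.012 m and y of spacer0_mid in the frame of fixture between -0.035 and 0.062 m and z of spacer0_mid in the frame of fixture between 0.028 and 0.036 m and angle between spacer0_mid's own z axis and vertical below 0.1 rad and angle between the x axis of spacer0_mid and the x axis of fixture, either way round below 0.17 rad and (((x of spacer1_mid in the frame of fixture between -0.012 and 0.012 m and y of spacer1_mid in the frame of fixture between -0.035 and 0.062 m and z of spacer1_mid in the frame of fixture between 0.028 and 0.036 m and angle between spacer1_mid's own z axis and vertical below 0.1 rad and angle between the x axis of spacer1_mid and the x axis of fixture, either way round below 0.17 rad) and not (contact force between the fingers and spacer1 above 0.1 N)) or ((x of spacer2_mid in the frame of fixture between -0.012 and 0.012 m and y of spacer2_mid in the frame of fixture between -0.035 and 0.062 m and z of spacer2_mid in the frame of fixture between 0.028 and 0.036 m and angle between spacer2_mid's own z axis and vertical below 0.1 rad and angle between the x axis of spacer2_mid and the x axis of fixture, either way round below 0.17 rad) and not (contact force between the fingers and spacer2 above 0.1 N)) or ((x of spacer3_mid in the frame of fixture between -0.012 and 0.012 m and y of spacer3_mid in the frame of fixture between -0.035 and 0.062 m and z of spacer3_mid in the frame of fixture between 0.028 and 0.036 m and angle between spacer3_mid's own z axis and vertical below 0.1 rad and angle between the x axis of spacer3_mid and the x axis of fixture, either way round below 0.17 rad) and not (contact force between the fingers and spacer3 above 0.1 N))) and value of joint pad below 0.002 m), for 0.1 s.
At the end, for the whole second after the job is handed in: Fingers hold the pusher forward, pad in by 2.5 to 9.5 mm, over 2.5 N between first spacer and casting; spacers in the gap on the plate, upright (0.1 rad), square (0.17 rad), within 12 mm of the middle line, untouched by fingers; unused ones at rest, within 140 mm of the mat centre (x of spacer0_mid in the frame of fixture between -0.012 and 0.012 m and y of spacer0_mid in the frame of fixture between -0.035 and 0.062 m and z of spacer0_mid in the frame of fixture between 0.028 and 0.036 m and angle between spacer0_mid's own z axis and vertical below 0.1 rad and angle between the x axis of spacer0_mid and the x axis of fixture, either way round below 0.17 rad and ((x of spacer1_mid in the frame of fixture between -0.012 and 0.012 m and y of spacer1_mid in the frame of fixture between -0.035 and 0.062 m and z of spacer1_mid in the frame of fixture between 0.028 and 0.036 m and angle between spacer1_mid's own z axis and vertical below 0.1 rad and angle between the x axis of spacer1_mid and the x axis of fixture, either way round below 0.17 rad) or (horizontal distance between spacer1_mid and mat below 0.14 m and height (world z) of spacer1_mid below 0.035 m and linear speed of spacer1 below 0.02 m/s)) and ((x of spacer2_mid in the frame of fixture between -0.012 and 0.012 m and y of spacer2_mid in the frame of fixture between -0.035 and 0.062 m and z of spacer2_mid in the frame of fixture between 0.028 and 0.036 m and angle between spacer2_mid's own z axis and vertical below 0.1 rad and angle between the x axis of spacer2_mid and the x axis of fixture, either way round below 0.17 rad) or (horizontal distance between spacer2_mid and mat below 0.14 m and height (world z) of spacer2_mid below 0.035 m and linear speed of spacer2 below 0.02 m/s)) and ((x of spacer3_mid in the frame of fixture between -0.012 and 0.012 m and y of spacer3_mid in the frame of fixture between -0.035 and 0.062 m and z of spacer3_mid in the frame of fixture between 0.028 and 0.036 m and angle between spacer3_mid's own z axis and vertical below 0.1 rad and angle between the x axis of spacer3_mid and the x axis of fixture, either way round below 0.17 rad) or (horizontal distance between spacer3_mid and mat below 0.14 m and height (world z) of spacer3_mid below 0.035 m and linear speed of spacer3 below 0.02 m/s)) and not (contact force between the fingers and spacer0 above 0.1 N) and not (contact force between the fingers and spacer1 above 0.1 N) and not (contact force between the fingers and spacer2 above 0.1 N) and not (contact force between the fingers and spacer3 above 0.1 N) and ((x of spacer1_mid in the frame of fixture between -0.012 and 0.012 m and y of spacer1_mid in the frame of fixture between -0.035 and 0.062 m and z of spacer1_mid in the frame of fixture between 0.028 and 0.036 m and angle between spacer1_mid's own z axis and vertical below 0.1 rad and angle between the x axis of spacer1_mid and the x axis of fixture, either way round below 0.17 rad) or (x of spacer2_mid in the frame of fixture between -0.012 and 0.012 m and y of spacer2_mid in the frame of fixture between -0.035 and 0.062 m and z of spacer2_mid in the frame of fixture between 0.028 and 0.036 m and angle between spacer2_mid's own z axis and vertical below 0.1 rad and angle between the x axis of spacer2_mid and the x axis of fixture, either way round below 0.17 rad) or (x of spacer3_mid in the frame of fixture between -0.012 and 0.012 m and y of spacer3_mid in the frame of fixture between -0.035 and 0.062 m and z of spacer3_mid in the frame of fixture between 0.028 and 0.036 m and angle between spacer3_mid's own z axis and vertical below 0.1 rad and angle between the x axis of spacer3_mid and the x axis of fixture, either way round below 0.17 rad)) and value of joint pad between 0.0025 and 0.0095 m and value of joint pusher above 0.002 m and velocity of joint pusher below 0.01 m/s and contact force between spacer0 and casting above 2.5 N and contact force between the fingers and pusher above 1 N); the arm keeps its last pose, push and grip.
It fails at once if the screwdriver is disturbed (moved over 25 mm) (distance of screwdriver from where it was at the start of the episode above 0.025 m).
It fails at once if the wrench is disturbed (moved over 25 mm) (distance of wrench from where it was at the start of the episode above 0.025 m).
It also fails if it takes over 72 s, if anything falls off the work surface, if the arm or the gripper's body presses on something with over 40 N, if the wrist force passes 120 N, or if a joint passes its speed limit or range.

## Working session

There is one attempt and no reset: what is moved stays moved. The work goes in short steps, Python scripts to look and compute and a tool call to move; the robot and the scene stay as the last step left them, time stands still between calls to the robot, and variables do not carry over. Pictures are saved under pics/ and viewed, and the job is handed in when it is done.

Besides the shell and the picture viewer there is one more tool, called after "Emit:" as name(argument=value, ...) on one line, values as JSON. send_rows: Moves the arm, as the interface text tells. Its arguments: {"type":"object","properties":{"rows":{"type":"array","items":{"type":"array","items":{"type":"number"}}},"hand":{"type":"number"}},"required":["rows"]}

```bash
ls; mkdir -p pics
cat > h.py <<'E'
import numpy as np,cv2
from workcell import *
def snap(n,f):
    p,d=read_camera(n); cv2.imwrite(f'pics/{f}.png',p[:,:,::-1]); np.save(f'pics/{f}.npy',d); return p,d
def w(n,f,u,v,r=1):
    d=np.load(f'pics/{f}.npy'); c=get_calibration(n); K=np.array(c['intrinsics']);E=np.array(c['extrinsics'])
    q=d[v-r:v+r+1,u-r:u+r+1]; z=np.median(q[q>0])
    x=(u-K[0,2])*z/K[0,0]; y=(v-K[1,2])*z/K[1,1]
    return (E@[x,-y,-z,1])[:3]
def cloud(n,f):
    d=np.load(f'pics/{f}.npy'); c=get_calibration(n); K=np.array(c['intrinsics']);E=np.array(c['extrinsics'])
    v,u=np.mgrid[:400,:640]
    P=np.stack([(u-K[0,2])*d/K[0,0],-(v-K[1,2])*d/K[1,1],-d,np.ones_like(d)],-1)
    return (P@E.T)[...,:3]
def crop(f,o,u0,v0,u1,v1,s):
    i=cv2.imread(f'pics/{f}.png')[v0:v1,u0:u1]; cv2.imwrite(f'pics/{o}.png',cv2.resize(i,None,fx=s,fy=s,interpolation=cv2.INTER_CUBIC))
E
python3 - <<'E'
from h import *
for n in('top','scene'):
    snap(n,n+'0'); c=get_calibration(n); print(n,c)
s=read_state(); print(s); print(grip_depth if not callable(grip_depth) else grip_depth())
E
```

```text
pics
top {'intrinsics': array([[464.93162805,   0.        , 322.318416  ],
       [  0.        , 464.93162805, 194.28889107],
       [  0.        ,   0.        ,   1.        ]]), 'extrinsics': array([[ 2.08865277e-02,  9.95651362e-01, -9.07861162e-02,
         4.06526680e+02],
       [-9.99325149e-01,  1.80463562e-02, -3.19933646e-02,
        -2.18624694e+01],
       [-3.02158784e-02,  9.13930794e-02,  9.95356371e-01,
         1.09810515e+03],
       [ 0.00000000e+00,  0.00000000e+00,  0.00000000e+00,
         1.00000000e+00]])}
scene {'intrinsics': array([[406.40535199,   0.        , 325.14932958],
       [  0.        , 406.40535199, 204.64518704],
       [  0.        ,   0.        ,   1.        ]]), 'extrinsics': array([[-9.90182356e-02, -8.15968761e-01,  5.69552781e-01,
         9.76421715e+02],
       [ 9.95068165e-01, -8.45833929e-02,  5.18169496e-02,
         2.56453178e+01],
       [ 5.89369450e-03,  5.71874664e-01,  8.20319836e-01,
         7.70702425e+02],
       [ 0.00000000e+00,  0.00000000e+00,  0.00000000e+00,
         1.00000000e+00]])}
{'time_s': 0.1, 'joints': array([-1.34896957e+00,  8.74457980e-02,  1.75203029e-01,  1.65980726e+00,
       -2.29081265e-05,  1.57080123e+00]), 'joint_vel': array([-2.22574141e-03, -1.34571097e-03,  2.09736258e-03,  3.37847035e-05,
        3.27801906e-04,  7.21693848e-04]), 'joint_efforts': array([ 2.97608694e-04, -5.21559048e+01,  4.65653872e+01,  1.58520212e-02,
        3.33571234e-05, -5.57029537e-06]), 'tool_pos': array([ 120.95413944, -536.32056094,  230.62627315]), 'tcp_rot': array([-6.21732258e-04,  9.93855490e-01,  1.10683660e-01, -8.07690159e-05]), 'wrist_force': array([ 1.06743834, -0.37022826,  0.39188548]), 'wrist_torque': array([-0.03704252, -0.0096911 , -0.00837525]), 'finger_gap': 85.33662034347242}
18.700000000000003
```

View pics/top0.png

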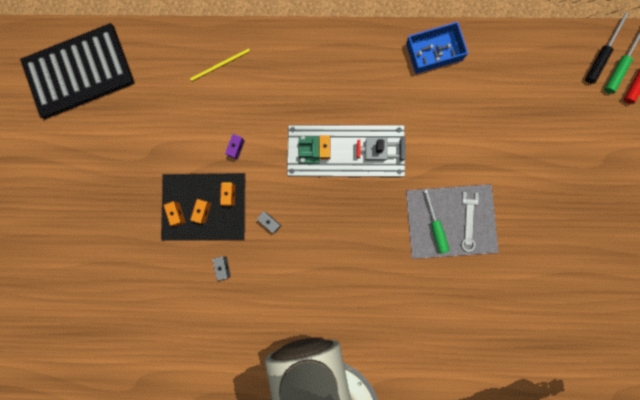

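View pics/scene0.png

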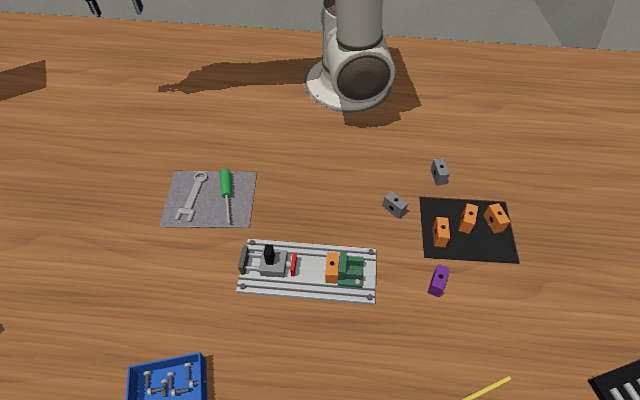

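Run:
```python
from h import *
crop('top0','c1',280,115,415,190,5.9)
crop('top0','c2',155,130,290,285,3.8)
P=cloud('top','top0'); I=cv2.imread('pics/top0.png'); hsv=cv2.cvtColor(I,cv2.COLOR_BGR2HSV)
def blobs(m,name,zmin):
    m=(m&(P[...,2]>zmin)&(P[...,0]>150)).astype(np.uint8)
    n,l,st,ce=cv2.connectedComponentsWithStats(m)
    for i in range(1,n):
        if st[i,4]>25 and 150<ce[i][0]<520:
            q=P[l==i]; r=cv2.minAreaRect(q[:,:2].astype(np.float32))
            print(name,ce[i].round(1),st[i,4],'mean',q.mean(0).round(1),'zmed',np.median(q[:,2]).round(1),'rect',np.round(r[0],1),np.round(r[1],1),round(r[2],1))
H,S,V=hsv[...,0],hsv[...,1],hsv[...,2]
blobs((H>8)&(H<22)&(S>170)&(V>120),'orange',33)
blobs((H>55)&(H<90)&(S>90),'green',20)
blobs(((H<6)|(H>174))&(S>150),'red',15)
blobs((S<50)&(V>120),'alu',7)
blobs((V<70)&(P[...,2]>60),'handle',60)
blobs((V<60),'dark',1)
for u,v in[(290,150),(340,130),(380,160),(340,150),(200,180),(380,146)]: print(u,v,w('top','top0',u,v).round(1))
```

```text
orange [324.  146.8] 180 mean [609.7  10.1  57.7] zmed 52.1 rect [520.9   0.9] [232.3  21.8] 5.9
orange [226.3 193.4] 241 mean [500.8 232.5  42.9] zmed 43.1 rect [500.6 233.4] [49.  25.6] 0.8
orange [198.8 210.9] 237 mean [458.9 291.6  51.8] zmed 43.3 rect [422.5 145.7] [332.8  49.8] 76.0
orange [172.3 213.1] 242 mean [453.1 355.5  42.9] zmed 43.3 rect [452.4 357.1] [49.4 26.1] 21.4
green [309.1 149.2] 430 mean [605.9  44.7  44.7] zmed 44.6 rect [520.4  27.2] [243.3  48.2] 12.1
green [439.9 236.6] 317 mean [ 412.3 -256.7   30. ] zmed 26.8 rect [ 393.1 -150.5] [ 73.9 247.8] 10.6
red [358.1 148.9] 45 mean [604.4 -66.7  67.2] zmed 43.7 rect [516.  -49.4] [ 10.4 225.5] 78.5
alu [348.5 151. ] 4381 mean [608.3 -46.3  19.1] zmed 12.6 rect [538.7 -41.2] [263.7 274.6] 0.8
alu [430.  204.7] 83 mean [ 485.4 -236.8   18. ] zmed 18.0 rect [ 485.3 -238.3] [72.8  8.4] 17.2
alu [469.3 219.8] 505 mean [ 452.7 -328.1   12.7] zmed 10.4 rect [ 460.  -187.6] [322.7 138.8] 85.8
alu [267.7 221.6] 186 mean [437.8 133.9  51.6] zmed 40.4 rect [417.5  70.6] [182.9  35.6] 72.2
alu [219.5 268.2] 190 mean [330.9 
[... 405 characters left out ...]
87.7 rect [265.4  -0.3] [ 95.5 269. ] 61.8
handle [285.2 378. ] 45 mean [166.9  60.6 286.8] zmed 264.0 rect [276.6  19.6] [ 11.8 272.5] 69.8
handle [297.2 395.4] 156 mean [178.2  31.  405.9] zmed 411.5 rect [175.1  32.6] [11.7 69.5] 27.7
dark [378.3 147.1] 61 mean [ 607.3 -111.2   75.7] zmed 82.3 rect [ 609.3 -112.1] [20.5 11.3] 8.0
dark [204.1 206.9] 3521 mean [471.1 292.5   8.5] zmed 3.7 rect [475.  187.6] [155.3 415.9] 1.2
dark [300.1 346.5] 568 mean [195.3  44.1 182. ] zmed 181.3 rect [267.4  -0.6] [ 93.2 265.7] 62.0
290 150 [609.7  91.9  12.2]
340 130 [659.6 -25.7  11.9]
380 160 [ 587.1 -120.    23.8]
340 150 [611.6 -26.6  11.6]
200 180 [535.4 306.6   3.5]
380 146 [ 608.2 -114.2   83.8]
```

View pics/c1.png

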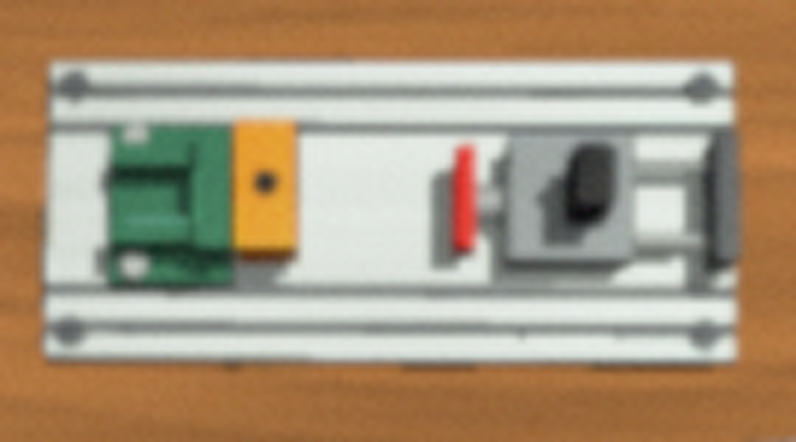

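View pics/c2.png

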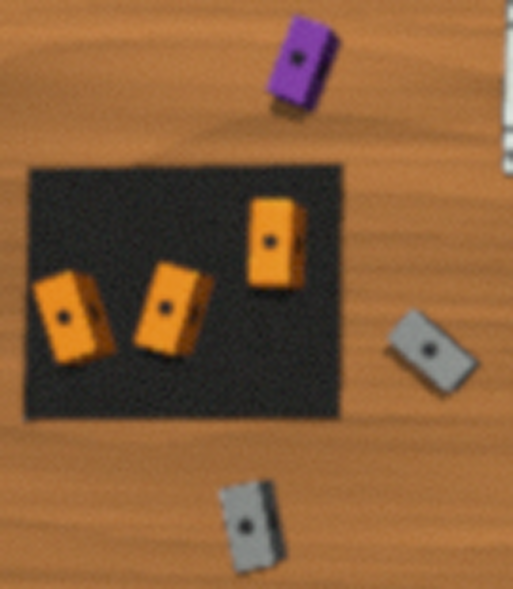

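```bash
cat > m.py <<'E'
from h import *
import sys
def meas(cam,f):
    P=cloud(cam,f); I=cv2.imread(f'pics/{f}.png'); hsv=cv2.cvtColor(I,cv2.COLOR_BGR2HSV)
    H,S,V=[hsv[...,i].astype(int) for i in range(3)]; Z=P[...,2]; X=P[...,0]; Y=P[...,1]
    def comps(m,name,mn=25):
        n,l,st,ce=cv2.connectedComponentsWithStats(m.astype(np.uint8),connectivity=4)
        for i in range(1,n):
            if st[i,4]>mn:
                q=P[l==i]; r=cv2.minAreaRect(q[:,:2].astype(np.float32))
                print(cam,name,ce[i].round(1),st[i,4],'mean',q.mean(0).round(1),'rect',np.round(r[0],1),np.round(r[1],1),round(r[2],1))
    org=(H>8)&(H<24)&(S>150)&(V>110)&(X>300)
    comps(org&(abs(Z-43)<3.5)&(Y>150),'matsp')
    comps(org&(abs(Z-52)<4)&(Y<150),'fixsp')
    comps((H>55)&(H<90)&(S>90)&(abs(Z-58)<4),'casttop',8)
    comps(((H<6)|(H>174))&(S>140)&(abs(Z-42)<4),'red',8)
    comps((V<80)&(abs(Z-84)<3)&(abs(X-605)<40)&(abs(Y)<170),'handle',5)
    comps((S<60)&(V>110)&(abs(Z-12)<3)&(abs(X-605)<90)&(abs(Y+45)<170),'plate',500)
    comps((abs(Z-40)<3)&(S<60)&(abs(X-605)<60)&(abs(Y+90)<60),'block',50)
if __name__=='__main__':
    meas(sys.argv[1],sys.argv[2])
E
python3 m.py top top0; python3 m.py scene scene0
```

```text
top matsp [226.1 193.5] 220 mean [500.7 233.   43.1] rect [500.7 233.2] [48.8 24.6] 0.0
top matsp [198.5 211.2] 206 mean [458.7 294.9  43.1] rect [459.2 295. ] [25.3 49.1] 76.3
top matsp [172.  213.3] 209 mean [452.7 356.   43.1] rect [452.6 356.6] [49.4 25.2] 21.4
top fixsp [324.5 146. ] 195 mean [612.6   9.2  52.2] rect [612.6   9.1] [47.3 20.7] 1.1
top casttop [315.  146.5] 96 mean [610.   30.4  58.1] rect [610.1  30.5] [45.1  9.3] 1.4
top red [358.  148.5] 41 mean [609.6 -67.7  43.4] rect [609.7 -68.7] [35.3  6.9] 0.9
top handle [379.6 144.9] 58 mean [ 610.6 -113.3   84. ] rect [ 610.4 -113.1] [22.4 11.4] 0.5
top plate [344.6 151.3] 3366 mean [608.8 -37.2  12.1] rect [610.2 -40. ] [119.9 274.4] 0.7
top block [375.7 149. ] 340 mean [ 609.8 -108.3   40. ] rect [ 611.3 -109.2] [49.6 50.8] 0.7
scene matsp [470.4 213.9] 212 mean [463.6 293.1  43.9] rect [461.8 294.1] [24.6 52.3] 75.1
scene matsp [498.9 213.5] 221 mean [456.1 354.4  43.8] rect [455.  354.7] [50.3 25.2] 20.4
scene matsp [442.8 227.4] 217 mean [504.4 231.4  44. ] rect [502.9 232. ] [23.9 51.9] 89.6
scene fixsp [331.9 264.5] 255 mean [618.5   7.5  53.4] rect [616.6   7.4] [49.4 22.9] 1.5
scene casttop [342.6 262.4] 135 mean [614.9  28.   59.2] rect [612.5  28. ] [45.6 13.6] 0.6
scene red [294.2 253.9] 11 mean [598.6 -70.1  44.5] rect [599.1 -70.9] [6.6 9.1] 79.0
scene red [292.8 264.3] 52 mean [621.2 -69.6  43.7] rect [618.8 -69.8] [30.2  7.7] 0.5
scene handle [268.1 249.7] 82 mean [ 615.8 -115.5   85. ] rect [ 615.  -115.7] [24.2 15.5] 2.0
scene plate [308.9 270.2] 738 mean [616.2 -39.1  13.3] rect [613.2 -40.2] [62.7 95.9] 1.7
scene plate [308.9 287.4] 593 mean [653.5 -34.8  13.2] rect [653.6 -37.2] [ 12.6 264.2] 0.8
scene plate [306.  294.5] 658 mean [668.9 -38.8  13. ] rect [668.2 -41.2] [ 12.1 273.9] 0.5
scene block [274.8 262.8] 365 mean [ 620.3 -106.    41.2] rect [ 615.2 -110.4] [49.4 52.2] 3.3
```

Emit:
send_rows(rows=[[0,0,0,-7.1],[0,0,0,-7.1],[0,0,0,-7.1],[0,0,0,-7.1],[0,0,0,-7.1],[0,0,0,-7.1],[0,0,0,-7.1],[0,0,0,-7.1],[0,0,0,-7.1],[0,0,0,-7.1],[0,0,0,-7.1],[0,0,0,0]], hand=-1)

```text
time_s: 1.1
tool_pos: [121.0, -536.4, 230.9]
tcp_rot: [-0.0, 0.7, 0.714, 0.0]
wrist_force: [-0.4, -0.4, 0.0]
finger_gap: 85.1
```

Emit:
send_rows(rows=[[0.032,0.016,0,0],[0.032,0.016,0,0],[0.032,0.016,0,0],[0.032,0.016,0,0],[0.032,0.016,0,0],[0.032,0.016,0,0],[0.032,0.016,0,0],[0.032,0.016,0,0],[0.032,0.016,0,0],[0.032,0.016,0,0],[0.032,0.016,0,0],[0.032,0.016,0,0],[0.032,0.016,0,0],[0.032,0.016,0,0],[0.032,0.016,0,0],[0.032,0.016,0,0],[0.032,0.016,0,0],[0.032,0.016,0,0],[0.032,0.016,0,0],[0.032,0.016,0,0]])

```text
time_s: 2.77
tool_pos: [432.2, 109.9, 231.2]
tcp_rot: [0.0, 0.704, 0.711, 0.0]
wrist_force: [-0.2, -1.2, -0.0]
finger_gap: 85.6
```

```bash
cat >> h.py <<'E'
from scipy.spatial.transform import Rotation as Ro
def delta(x,y,z):
    s=read_state(); q=s['tcp_rot']; R=Ro.from_quat([q[1],q[2],q[3],q[0]])
    a=np.degrees(np.arctan2(R.as_matrix()[1,0],R.as_matrix()[0,0]))
    print('t',round(s['time_s'],2),'pos',s['tool_pos'].round(1),'a',round(a,2),'gap',round(s['finger_gap'],1),'F',s['wrist_force'].round(1),'joints',s['joints'].round(2),'tool delta mm',(R.inv().apply(np.array([x,y,z])-s['tool_pos'])).round(1))
E
python3 -c "
from h import *
delta(500.7,233.2,120)"
```

```text
t 2.77 pos [432.2 109.9 231.2] a 90.56 gap 85.6 F [-0.2 -1.2 -0. ] joints [ 0.25 -0.16 -0.06  1.67 -0.    1.81] tool delta mm [122.6  69.7 111.2]
```

Emit:
send_rows(rows=[[0.03,0.017,0.02,0],[0.03,0.017,0.028,0],[0.03,0.017,0.028,0],[0.0325,0.0185,0.034,0],[0,0,0,0]])

```text
time_s: 3.18
tool_pos: [493.8, 224.7, 123.6]
tcp_rot: [-0.002, 0.703, 0.711, -0.003]
wrist_force: [0.9, 0.4, -0.5]
finger_gap: 85.3
```

Run:
```python
from h import *
delta(500.7,233.2,8)
snap('scene','s1'); crop('s1','s1c',380,130,540,270,5)
```

```text
t 3.18 pos [493.8 224.7 123.6] a 90.69 gap 85.3 F [ 0.9  0.4 -0.5] joints [ 0.43  0.06 -0.06  1.46  0.    1.99] tool delta mm [  8.7   7.9 115.5]
```

View pics/s1c.png

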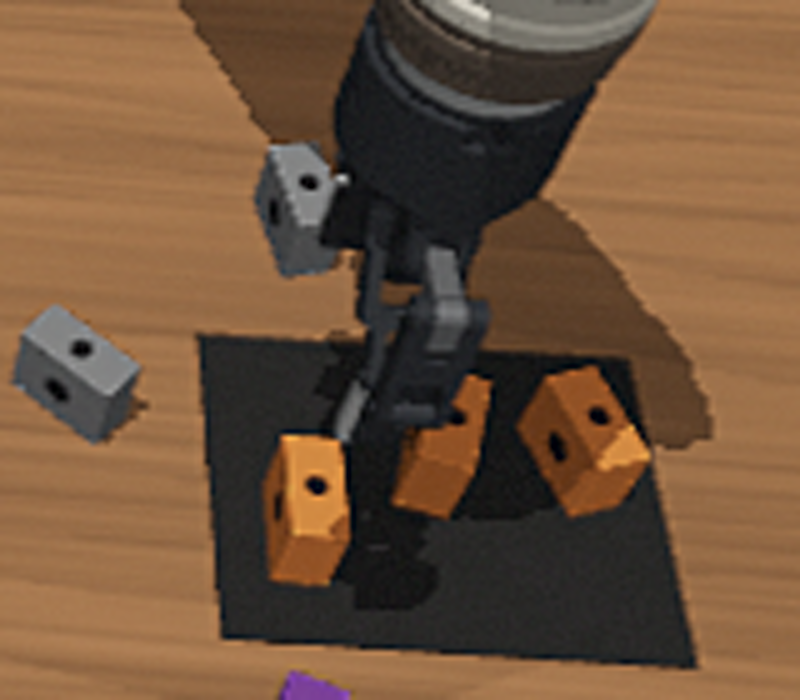

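Run:
```python
from h import *
delta(500.7,233.2,70)
```

```text
t 3.23 pos [493.3 223.  126.4] a 90.7 gap 85.0 F [ 0.2 -0.3  0.3] joints [ 0.42  0.06 -0.06  1.46  0.    1.98] tool delta mm [10.2  7.9 56.3]
```

Emit:
send_rows(rows=[[0.005,0.004,0.014,0],[0.005,0.004,0.014,0],[0,0,0.014,0],[0,0,0.014,0],[0,0,0,0],[0,0,0,0]])

```text
time_s: 3.73
tool_pos: [502.1, 231.3, 75.4]
tcp_rot: [-0.0, 0.703, 0.711, -0.0]
wrist_force: [-0.9, -0.1, 1.3]
finger_gap: 85.4
```

Run:
```python
from h import *
delta(500.7,233.2,8)
snap('scene','s2'); crop('s2','s2c',380,130,540,270,5)
```

```text
t 3.73 pos [502.1 231.3  75.4] a 90.66 gap 85.4 F [-0.9 -0.1  1.3] joints [ 0.43  0.09 -0.12  1.36 -0.    1.99] tool delta mm [ 1.9 -1.3 67.4]
```

View pics/s2c.png

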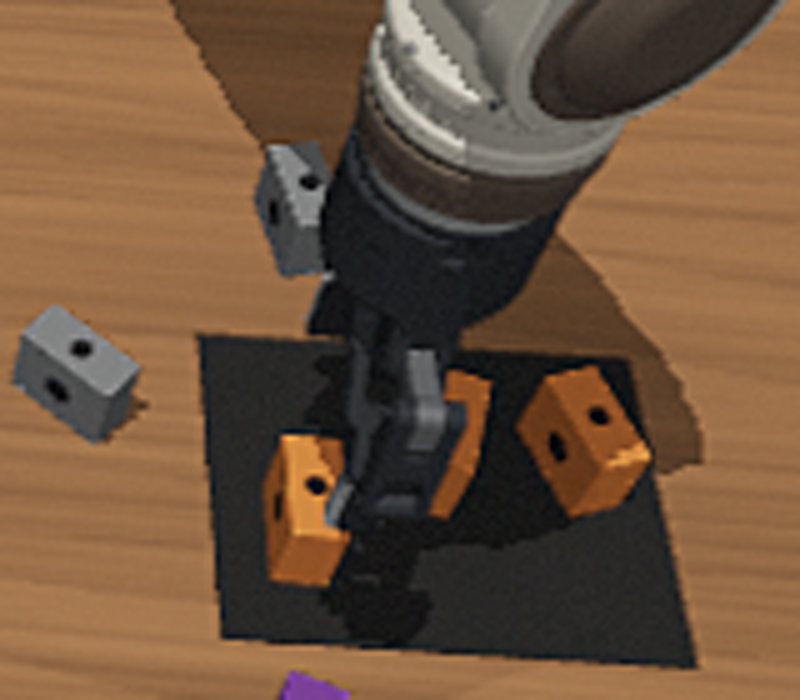

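Run:
```python
from h import *
def proj(n,p):
    c=get_calibration(n); K=np.array(c['intrinsics']);E=np.array(c['extrinsics'])
    q=np.linalg.inv(E)@[*p,1]; return (K[0,0]*q[0]/-q[2]+K[0,2], K[1,1]*-q[1]/-q[2]+K[1,2])
for p in [(552,231,88),(559,231,100),(559,231,130),(500.7,233.2,43),(525,233,43)]:
    u,v=proj('scene',p); print(p,round((u-380)*5),round((v-130)*5))
P=cloud('scene','s2'); 
for (u,v) in [(380+400//5,130+470//5),(380+425//5,130+400//5),(380+340//5,130+505//5),(380+395//5,130+505//5)]: print(u,v,P[v,u].round(1))
```

```text
(552, 231, 88) 348 531
(559, 231, 100) 358 531
(559, 231, 130) 379 490
(500.7, 233.2, 43) 317 481
(525, 233, 43) 320 531
460 224 [573.  227.8 165.4]
465 210 [562.3 229.4 193.8]
448 231 [550.6 223.9 104.1]
459 231 [574.1 231.8 144. ]
```

Emit:
send_rows(rows=[[0.001,-0.001,0.014,0],[0.001,0,0.014,0],[0,0,0.014,0],[0,0,0.014,0],[0,0,0.011,0],[0,0,0,0],[0,0,0,0]])

```text
time_s: 4.37
tool_pos: [501.4, 233.9, 8.4]
tcp_rot: [0.0, 0.702, 0.712, 0.0]
wrist_force: [-0.1, -0.3, 1.1]
finger_gap: 85.4
```

Run:
```python
from h import *
delta(500.7,233.2,8)
```

```text
t 4.37 pos [501.4 233.9   8.4] a 90.77 gap 85.4 F [-0.1 -0.3  1.1] joints [ 0.44  0.12 -0.22  1.23  0.    1.99] tool delta mm [-0.7 -0.7  0.4]
```

Emit:
send_rows(rows=[[0,0,0,0],[0,0,0,0],[0,0,0,0],[0,0,0,0],[0,0,0,0],[0,0,0,0],[0,0,0,0],[0,0,0,0],[0,0,0,0],[0,0,0,0]], hand=1)

```text
time_s: 5.2
tool_pos: [502.0, 234.3, 8.9]
tcp_rot: [0.0, 0.702, 0.712, 0.001]
wrist_force: [0.4, -0.2, 5.6]
finger_gap: 49.2
```

Emit:
send_rows(rows=[[0,0,-0.008,0],[0,0,-0.014,0],[0,0,-0.014,0],[0,0,-0.014,0],[0,0,-0.014,0],[0,0,-0.014,0],[0,0,-0.014,0],[0,0,0,0],[0,0,0,0]])

```text
time_s: 5.95
tool_pos: [501.7, 234.2, 100.4]
tcp_rot: [0.0, 0.702, 0.712, 0.001]
wrist_force: [-0.3, -0.4, -1.4]
finger_gap: 49.6
```

Run:
```python
from h import *
delta(611,-18,100)
snap('scene','s3'); crop('s3','s3c',380,110,540,250,5)
```

```text
t 5.95 pos [501.7 234.2 100.4] a 90.81 gap 49.6 F [-0.3 -0.4 -1.4] joints [ 0.44  0.08 -0.08  1.41 -0.    1.99] tool delta mm [-253.7  105.7    0.4]
```

View pics/s3c.png

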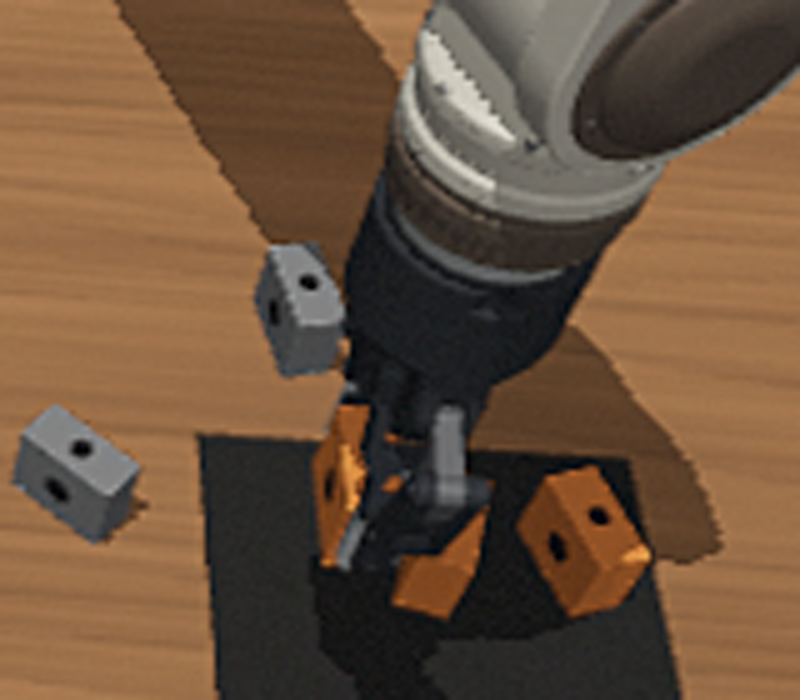

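Emit:
send_rows(rows=[[-0.015,0.006,0,0],[-0.021,0.009,0,0],[-0.021,0.009,0,0],[-0.021,0.009,0,0],[-0.021,0.009,0,0],[-0.021,0.009,0,0],[-0.021,0.009,0,0],[-0.021,0.009,0,0],[-0.021,0.009,0,0],[-0.021,0.009,0,0],[-0.021,0.009,0,0],[-0.018,0.006,0,0],[-0.01,0.003,0,0],[0,0,0,0],[0,0,0,0]])

```text
time_s: 7.25
tool_pos: [609.4, -17.4, 98.9]
tcp_rot: [-0.001, 0.702, 0.712, -0.0]
wrist_force: [-1.0, 0.0, -1.2]
finger_gap: 49.3
```

Run:
```python
from h import *
delta(610.5,-17.2,50)
```

```text
t 7.25 pos [609.4 -17.4  98.9] a 90.76 gap 49.3 F [-1.   0.  -1.2] joints [-0.03  0.22  0.07  1.42  0.    1.53] tool delta mm [ 0.2  1.2 48.9]
```

Emit:
send_rows(rows=[[0,0.001,0.013,0],[0,0,0.014,0],[0,0,0.014,0],[0,0,0.014,0],[0,0,0.014,0],[0,0,0,0],[0,0,0,0]])

```text
time_s: 7.83
tool_pos: [609.8, -16.5, 29.5]
tcp_rot: [-0.001, 0.702, 0.713, -0.001]
wrist_force: [-0.8, -0.2, -0.3]
finger_gap: 49.0
```

Run:
```python
from h import *
delta(610.5,-17.2,17.5)
snap('scene','s4'); crop('s4','s4c',220,180,390,310,4.7)
```

```text
t 7.83 pos [609.8 -16.5  29.5] a 90.88 gap 49.0 F [-0.8 -0.2 -0.3] joints [-0.03  0.25 -0.03  1.29  0.    1.53] tool delta mm [-0.7  0.7 12. ]
```

View pics/s4c.png

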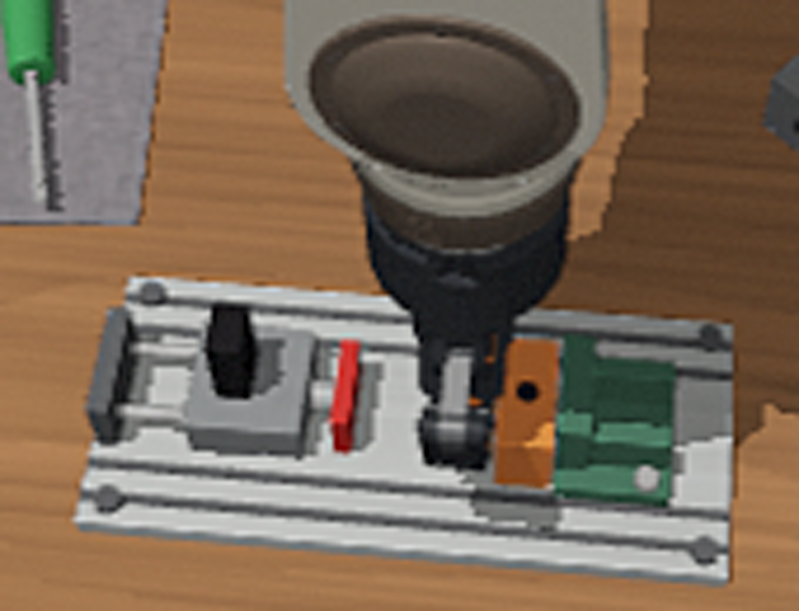

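Emit:
send_rows(rows=[[-0.001,0,0.004,0],[0,0,0.004,0],[0,0,0.003,0],[0,0,0,0],[0,0,0,0]])

```text
time_s: 8.3
tool_pos: [610.8, -18.5, 19.6]
tcp_rot: [-0.0, 0.702, 0.712, -0.0]
wrist_force: [0.5, 0.2, -0.6]
finger_gap: 49.4
```

Run:
```python
from h import *
delta(610.5,-17.2,17.5)
```

```text
t 8.3 pos [610.8 -18.5  19.6] a 90.8 gap 49.4 F [ 0.5  0.2 -0.6] joints [-0.03  0.25 -0.05  1.27  0.    1.53] tool delta mm [ 1.3 -0.3  2.1]
```

Emit:
send_rows(rows=[[0,0,0.001,0],[0,0,0,0],[0,0,0,0]])

```text
time_s: 8.55
tool_pos: [610.9, -18.5, 18.8]
tcp_rot: [0.0, 0.702, 0.712, 0.0]
wrist_force: [-0.1, -0.7, -0.4]
finger_gap: 49.5
```

Emit:
send_rows(rows=[[0,0,0.001,0],[0,0,0,0],[0,0,0,0]])

```text
time_s: 8.8
tool_pos: [611.1, -18.5, 18.0]
tcp_rot: [0.0, 0.702, 0.712, 0.0]
wrist_force: [1.2, -1.1, 0.4]
finger_gap: 49.2
```

Emit:
send_rows(rows=[[0,0,0.0005,0],[0,0,0,0],[0,0,0,0]])

```text
time_s: 9.05
tool_pos: [611.1, -18.5, 18.0]
tcp_rot: [0.0, 0.702, 0.712, 0.0]
wrist_force: [-2.4, 0.1, 5.4]
finger_gap: 49.3
```

Emit:
send_rows(rows=[[0,0,0,0],[0,0,0,0],[0,0,0,0],[0,0,0,0],[0,0,0,0],[0,0,0,0],[0,0,0,0],[0,0,0,0]], hand=-1)

```text
time_s: 9.72
tool_pos: [610.9, -18.5, 17.2]
tcp_rot: [-0.0, 0.702, 0.712, -0.0]
wrist_force: [-0.3, -0.7, -0.7]
finger_gap: 85.4
```

Emit:
send_rows(rows=[[0,0,-0.008,0],[0,0,-0.014,0],[0,0,-0.014,0],[0,0,-0.014,0],[0,0,-0.014,0],[0,0,-0.014,0],[0,0,-0.014,0],[0,0,0,0]])

```text
time_s: 10.38
tool_pos: [612.2, -18.5, 113.0]
tcp_rot: [0.002, 0.702, 0.712, 0.002]
wrist_force: [0.9, 0.3, 0.2]
finger_gap: 85.6
```

Run:
```python
from h import *
delta(459,295,110)
snap('scene','s5'); crop('s5','s5c',220,180,390,310,4.7)
from m import meas
meas('scene','s5')
```

```text
t 10.38 pos [612.2 -18.5 113. ] a 90.81 gap 85.6 F [0.9 0.3 0.2] joints [-0.03  0.22  0.1   1.44  0.    1.53] tool delta mm [ 315.7 -148.8    2.2]
scene matsp [470.5 213.9] 213 mean [463.5 293.2  43.9] rect [461.6 293.7] [24.4 50.8] 75.3
scene matsp [499.1 213.5] 222 mean [456.2 354.6  43.9] rect [454.3 355. ] [51.2 25. ] 19.9
scene fixsp [331.6 264.4] 240 mean [618.5   7.   53.5] rect [616.3   7.2] [48.8 22.5] 1.0
scene fixsp [318.5 267.9] 86 mean [628.3 -17.6  52.9] rect [618.7 -20.3] [38.  23.3] 1.5
scene casttop [342.5 262.8] 146 mean [615.8  27.9  59.1] rect [613.3  28. ] [46.2 13.6] 1.1
scene red [293.1 262.2] 69 mean [616.7 -69.7  43.9] rect [615.4 -69.8] [38.3  7.4] 1.9
scene handle [268.1 249.8] 80 mean [ 615.9 -115.5   85. ] rect [ 615.3 -115.6] [22.9 15.6] 0.4
scene plate [290.4 273.9] 628 mean [628.3 -75.4  13.3] rect [613.7 -91.1] [ 64.4 175. ] 0.6
scene plate [305.4 294.5] 681 mean [668.9 -39.8  12.9] rect [668.1 -41.1] [ 11.9 272.9] 0.5
scene block [274.7 262.3] 366 mean [ 619.2 -106.4   41.1] rect [ 614.3 -109.1] [50.6 54.1] 0.1
```

View pics/s5c.png

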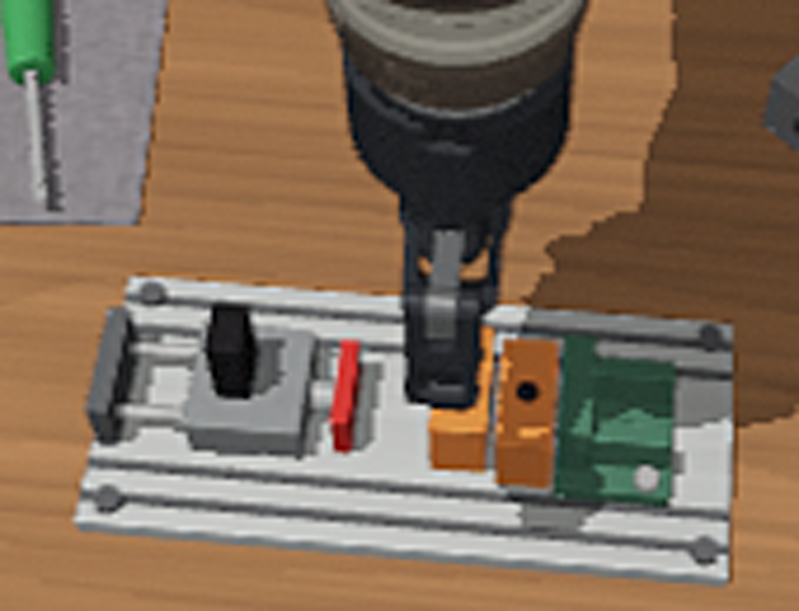

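Emit:
send_rows(rows=[[0.012,-0.006,0,0],[0.022,-0.01,0,0],[0.022,-0.01,0,0],[0.022,-0.01,0,0],[0.022,-0.01,0,0],[0.022,-0.01,0,0],[0.022,-0.01,0,0],[0.022,-0.01,0,0],[0.022,-0.01,0,0],[0.022,-0.01,0,0],[0.022,-0.012,0,0],[0.022,-0.012,0,0],[0.022,-0.012,0,0],[0.022,-0.012,0,0],[0.016,-0.006,0,0],[0,0,0,4.8],[0,0,0,4.8],[0,0,0,4.8],[0,0,0,0]])

```text
time_s: 12.02
tool_pos: [455.3, 293.5, 108.0]
tcp_rot: [-0.0, 0.787, 0.617, -0.001]
wrist_force: [1.3, -0.3, -0.3]
finger_gap: 85.4
```

Run:
```python
from h import *
delta(459,295,60)
snap('top','t6'); crop('t6','t6c',140,115,420,260,2.8)
from m import meas
meas('top','t6')
```

```text
t 12.02 pos [455.3 293.5 108. ] a 76.23 gap 85.4 F [ 1.3 -0.3 -0.3] joints [ 0.57  0.06 -0.09  1.42  0.    2.38] tool delta mm [ 2.3  3.3 48. ]
top matsp [198.4 211.2] 206 mean [458.8 295.1  43.1] rect [459.7 295. ] [24.6 50. ] 74.5
top fixsp [324.5 146. ] 198 mean [612.5   9.1  52.3] rect [612.3   9.1] [48.8 20.8] 1.3
top fixsp [336.6 148. ] 199 mean [608.5 -18.5  52.2] rect [609.6 -18.3] [49.6 20.6] 1.0
top casttop [314.9 146.5] 98 mean [610.   30.6  58. ] rect [609.4  30.5] [45.8  9.4] 1.5
top red [358.1 148.8] 44 mean [609.2 -67.9  42.8] rect [611.1 -68.7] [37.6  6.9] 1.0
top handle [379.6 144.5] 57 mean [ 611.6 -113.3   83.9] rect [ 611.6 -113.9] [13.2 21. ] 87.3
top plate [345.7 151.5] 3097 mean [608.3 -39.9  12.1] rect [610.3 -40. ] [119.7 274.6] 0.7
top block [372.3 149.2] 254 mean [ 609.1 -100.7   40.1] rect [ 611.2 -105.4] [49.7 47.8] 1.6
top block [385.1 148. ] 60 mean [ 612.5 -129.9   40.3] rect [ 613.2 -129.9] [11.4 39.6] 85.1
```

View pics/t6c.png

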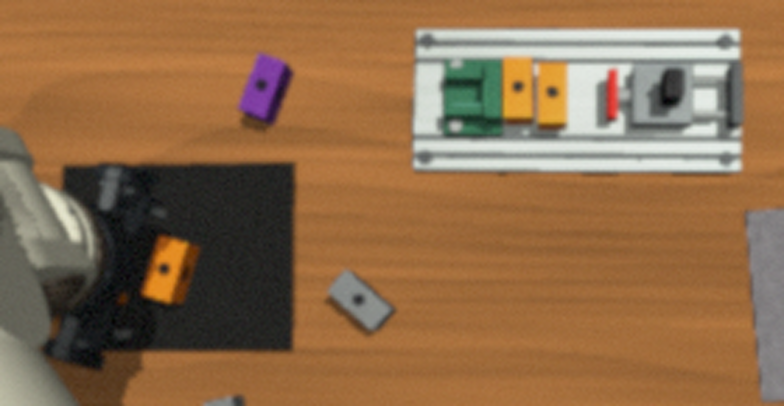

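Emit:
send_rows(rows=[[0.002,0.003,0.01,0],[0,0,0.014,0],[0,0,0.014,0],[0,0,0.01,0],[0,0,0,0],[0,0,0,0]])

```text
time_s: 12.57
tool_pos: [459.5, 294.3, 60.4]
tcp_rot: [-0.0, 0.786, 0.619, -0.001]
wrist_force: [-0.8, 0.8, 0.1]
finger_gap: 85.7
```

Run:
```python
from h import *
delta(459,295,8)
snap('scene','s6'); crop('s6','s6c',400,130,540,270,4.2)
```

```text
t 12.57 pos [459.5 294.3  60.4] a 76.46 gap 85.7 F [-0.8  0.8  0.1] joints [ 0.57  0.08 -0.16  1.33  0.    2.38] tool delta mm [ 0.6 -0.6 52.4]
```

View pics/s6c.png

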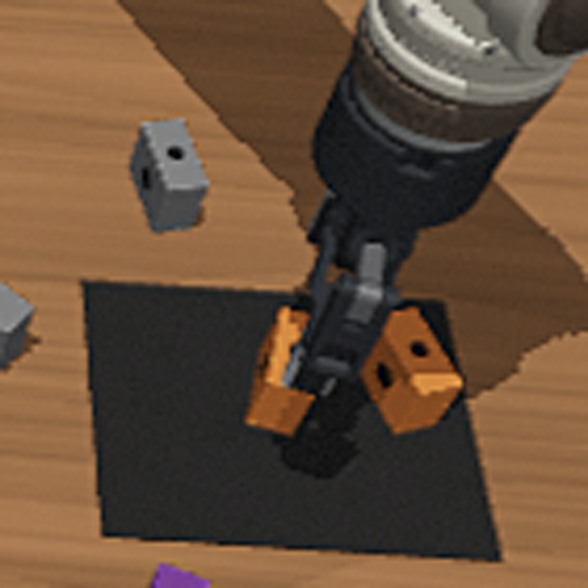

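The gripper straddles the middle spacer (crop about (280,380)); the third one is clear to the right. Going down to grasp.

Emit:
send_rows(rows=[[0,0,0.012,0],[0,0,0.014,0],[0,0,0.014,0],[0,0,0.012,0],[0,0,0,0],[0,0,0,0]])

```text
time_s: 13.12
tool_pos: [459.5, 294.4, 8.7]
tcp_rot: [-0.0, 0.786, 0.619, -0.001]
wrist_force: [0.5, 0.9, 1.1]
finger_gap: 85.3
```

Emit:
send_rows(rows=[[0,0,0,0],[0,0,0,0],[0,0,0,0],[0,0,0,0],[0,0,0,0],[0,0,0,0],[0,0,0,0],[0,0,0,0],[0,0,0,0],[0,0,0,0]], hand=1)

```text
time_s: 13.95
tool_pos: [460.5, 295.0, 10.3]
tcp_rot: [0.0, 0.786, 0.618, 0.001]
wrist_force: [-0.1, -0.3, 6.4]
finger_gap: 48.9
```

Emit:
send_rows(rows=[[0,0,-0.008,0],[0,0,-0.014,0],[0,0,-0.014,0],[0,0,-0.014,0],[0,0,-0.014,0],[0,0,-0.014,0],[0,0,-0.014,0],[0,0,-0.01,0],[0,0,0,-4.8],[0,0,0,-4.8],[0,0,0,-4.8],[0,0,0,0],[0,0,0,0]])

```text
time_s: 15.03
tool_pos: [459.8, 294.6, 111.3]
tcp_rot: [-0.0, 0.703, 0.711, -0.0]
wrist_force: [-0.0, -0.2, -1.2]
finger_gap: 49.1
```

Run:
```python
from h import *
delta(610.5,-45.5,110)
snap('scene','s7'); crop('s7','s7c',400,110,540,250,4.2)
```

```text
t 15.03 pos [459.8 294.6 111.3] a 90.66 gap 49.1 F [-0.  -0.2 -1.2] joints [ 0.57  0.07 -0.08  1.43 -0.    2.13] tool delta mm [-341.8  146.8    1.3]
```

View pics/s7c.png

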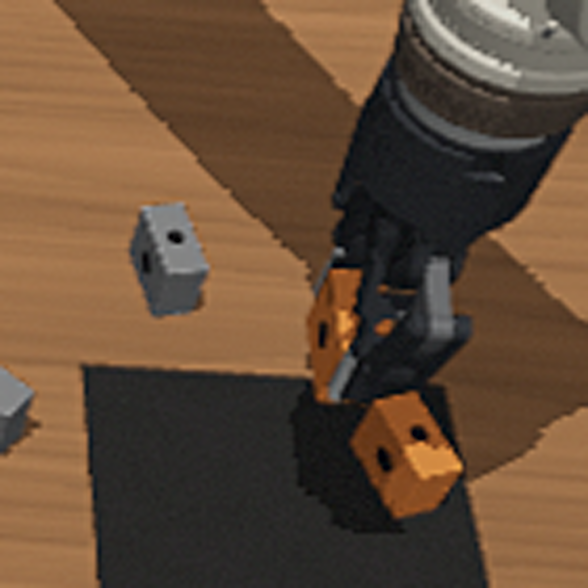

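Emit:
send_rows(rows=[[-0.014,0.006,0,0],[-0.022,0.01,0,0],[-0.022,0.01,0,0],[-0.022,0.01,0,0],[-0.022,0.01,0,0],[-0.022,0.01,0,0],[-0.022,0.01,0,0],[-0.022,0.01,0,0],[-0.022,0.01,0,0],[-0.022,0.009,0,0],[-0.022,0.009,0,0],[-0.022,0.009,0,0],[-0.022,0.009,0,0],[-0.022,0.009,0,0],[-0.022,0.009,0,0],[-0.014,0.006,0,0],[-0.006,0.002,0,0],[0,0,0,0],[0,0,0,0]])

```text
time_s: 16.67
tool_pos: [612.4, -44.8, 111.1]
tcp_rot: [-0.0, 0.702, 0.712, -0.0]
wrist_force: [-0.3, 0.6, -0.4]
finger_gap: 49.1
```

Run:
```python
from h import *
delta(611.5,-45.5,30)
```

```text
t 16.67 pos [612.4 -44.8 111.1] a 90.76 gap 49.1 F [-0.3  0.6 -0.4] joints [-0.07  0.23  0.1   1.45  0.    1.48] tool delta mm [-0.7 -0.9 81.1]
```

Emit:
send_rows(rows=[[-0.001,-0.001,0.01,0],[0,0,0.014,0],[0,0,0.014,0],[0,0,0.014,0],[0,0,0.014,0],[0,0,0.011,0],[0,0,0,0],[0,0,0,0]])

```text
time_s: 17.33
tool_pos: [611.1, -45.7, 33.7]
tcp_rot: [-0.001, 0.702, 0.712, -0.0]
wrist_force: [0.5, -0.3, -1.5]
finger_gap: 49.3
```

Run:
```python
from h import *
delta(611.5,-45.5,18)
snap('scene','s8'); crop('s8','s8c',220,180,390,310,4.7)
```

```text
t 17.33 pos [611.1 -45.7  33.7] a 90.85 gap 49.3 F [ 0.5 -0.3 -1.5] joints [-0.07  0.25 -0.02  1.3   0.    1.48] tool delta mm [ 0.1  0.5 15.7]
```

View pics/s8c.png

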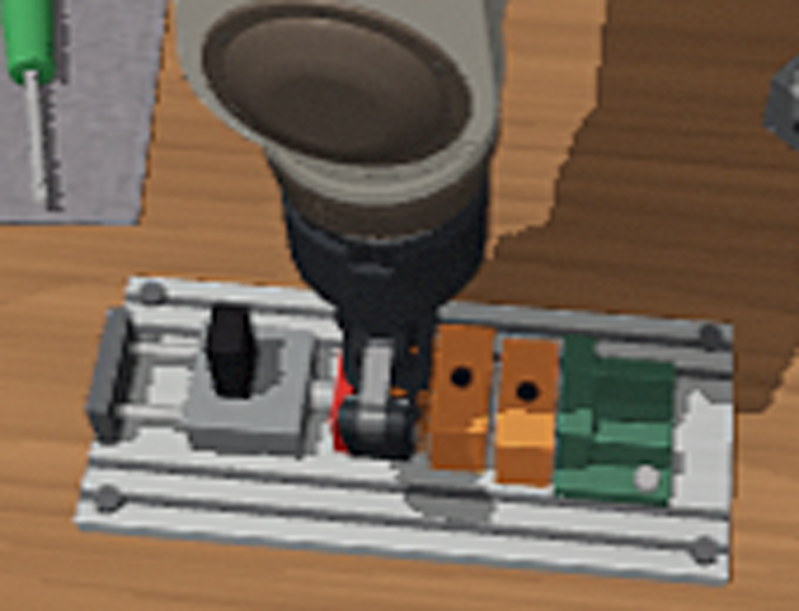

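Emit:
send_rows(rows=[[0,0,0.005,0],[0,0,0.005,0],[0,0,0.003,0],[0,0,0.001,0],[0,0,0,0],[0,0,0,0]])

```text
time_s: 17.88
tool_pos: [611.7, -46.3, 20.2]
tcp_rot: [-0.0, 0.702, 0.712, -0.0]
wrist_force: [-0.1, 0.3, -2.0]
finger_gap: 49.2
```

Emit:
send_rows(rows=[[0,0,0.001,0],[0,0,0,0],[0,0,0,0]])

```text
time_s: 18.13
tool_pos: [611.8, -46.3, 19.4]
tcp_rot: [0.0, 0.702, 0.712, 0.0]
wrist_force: [-0.4, -1.0, -0.1]
finger_gap: 49.1
```

Emit:
send_rows(rows=[[0,0,0.0005,0],[0,0,0,0],[0,0,0,0]])

```text
time_s: 18.38
tool_pos: [611.8, -46.3, 19.3]
tcp_rot: [0.0, 0.702, 0.712, 0.0]
wrist_force: [-3.4, -0.6, 6.1]
finger_gap: 49.2
```

Touching down (6 N). Release and retreat.

Emit:
send_rows(rows=[[0,0,0,0],[0,0,0,0],[0,0,0,0],[0,0,0,0],[0,0,0,0],[0,0,0,0],[0,0,0,0],[0,0,0,0]], hand=-1)

```text
time_s: 19.05
tool_pos: [611.7, -46.3, 18.7]
tcp_rot: [-0.0, 0.702, 0.712, -0.0]
wrist_force: [-0.0, -0.2, 0.9]
finger_gap: 85.5
```

Emit:
send_rows(rows=[[0,0,-0.008,0],[0,0,-0.014,0],[0,0,-0.014,0],[0,0,-0.014,0],[0,0,-0.014,0],[0,0,-0.014,0],[0,0,-0.014,0],[0,0,-0.014,0],[0,0,0,0]])

```text
time_s: 19.8
tool_pos: [612.9, -46.4, 128.5]
tcp_rot: [0.002, 0.702, 0.712, 0.002]
wrist_force: [-0.5, -1.3, 0.9]
finger_gap: 85.0
```

Run:
```python
from h import *
delta(611,-114,110)
snap('scene','s9'); crop('s9','s9c',220,180,390,310,4.7)
snap('top','t9'); crop('t9','t9c',280,115,415,190,5.9)
from m import meas
meas('scene','s9');meas('top','t9')
```

```text
t 19.8 pos [612.9 -46.4 128.5] a 90.81 gap 85.0 F [-0.5 -1.3  0.9] joints [-0.08  0.22  0.13  1.47  0.    1.48] tool delta mm [-67.6  -2.9  18.5]
scene matsp [499.1 213.6] 230 mean [456.4 354.7  43.9] rect [454.9 355.1] [51.  25.8] 19.9
scene fixsp [305.6 262.2] 185 mean [618.9 -44.1  53.4] rect [612.1 -46.7] [23.6 51.3] 89.8
scene fixsp [318.  260.9] 259 mean [613.5 -20.4  53.3] rect [611.9 -20.7] [50.1 23.5] 1.4
scene fixsp [331.7 264.2] 250 mean [617.9   7.   53.3] rect [616.    7.2] [49.9 22.7] 1.6
scene casttop [342.6 262.6] 148 mean [615.4  27.9  59.3] rect [612.7  28. ] [46.6 13.6] 0.6
scene red [292.7 265.6] 43 mean [624.1 -69.5  43.8] rect [623.3 -69.6] [23.3  7.6] 1.5
scene handle [268.1 249.7] 85 mean [ 615.9 -115.5   85.1] rect [ 615.2 -116. ] [16.  22.7] 88.3
scene plate [290.6 293.2] 504 mean [669.1 -69.2  12.9] rect [668.5 -73.5] [ 11.4 208.8] 0.6
scene block [274.6 262.2] 377 mean [ 619.1 -106.6   41.1] rect [ 614.2 -108.4] [51.  55.4] 1.0
top matsp [172.  213.4] 208 mean [452.6 356.   43. ] rect [452.8 356.4] [49.6 24.7] 20.8
```

View pics/s9c.png

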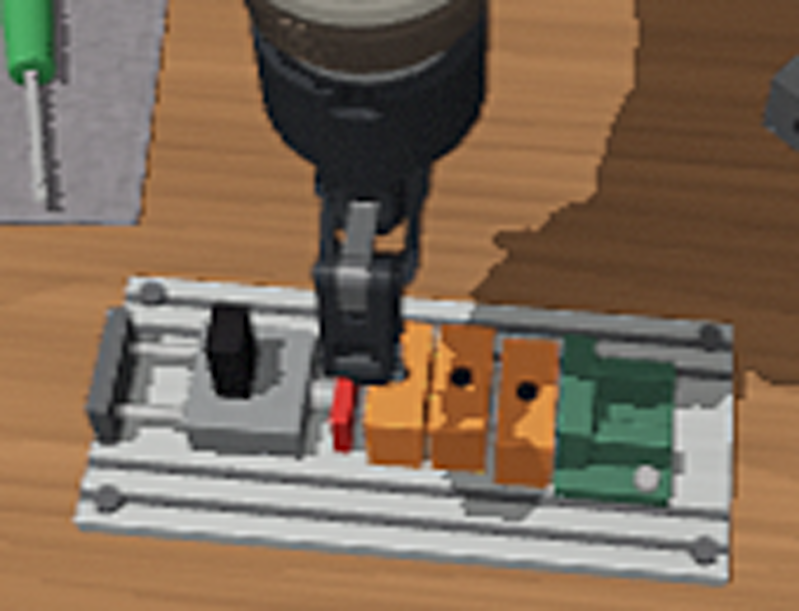

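View pics/t9c.png

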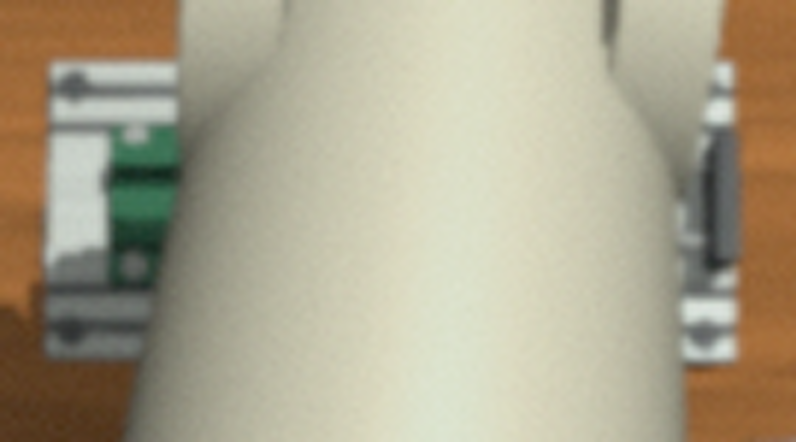

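Emit:
send_rows(rows=[[-0.01,0,0,0],[-0.016,-0.001,0,0],[-0.016,-0.001,0,0],[-0.016,-0.001,0,0],[-0.01,0,0,0],[0,0,0,0],[0,0,0,0]])

```text
time_s: 20.48
tool_pos: [609.3, -114.8, 124.0]
tcp_rot: [-0.001, 0.703, 0.712, -0.0]
wrist_force: [-0.5, -0.4, -0.8]
finger_gap: 85.2
```

Run:
```python
from h import *
delta(611,-114,46)
```

```text
t 20.48 pos [ 609.3 -114.8  124. ] a 90.74 gap 85.2 F [-0.5 -0.4 -0.8] joints [-0.19  0.24  0.14  1.47  0.    1.37] tool delta mm [ 0.7  1.8 78. ]
```

Emit:
send_rows(rows=[[0.001,0.002,0.01,0],[0,0,0.014,0],[0,0,0.014,0],[0,0,0.014,0],[0,0,0.014,0],[0,0,0.012,0],[0,0,0,0],[0,0,0,0]])

```text
time_s: 21.15
tool_pos: [611.2, -112.7, 45.8]
tcp_rot: [-0.001, 0.702, 0.712, -0.0]
wrist_force: [0.8, 0.1, 0.1]
finger_gap: 85.2
```

Run:
```python
from h import *
delta(611,-114,46)
snap('scene','s10'); crop('s10','s10c',200,160,370,310,4.5)
```

```text
t 21.15 pos [ 611.2 -112.7   45.8] a 90.85 gap 85.2 F [0.8 0.1 0.1] joints [-0.18  0.26  0.02  1.33  0.    1.37] tool delta mm [-1.3 -0.2 -0.2]
```

View pics/s10c.png

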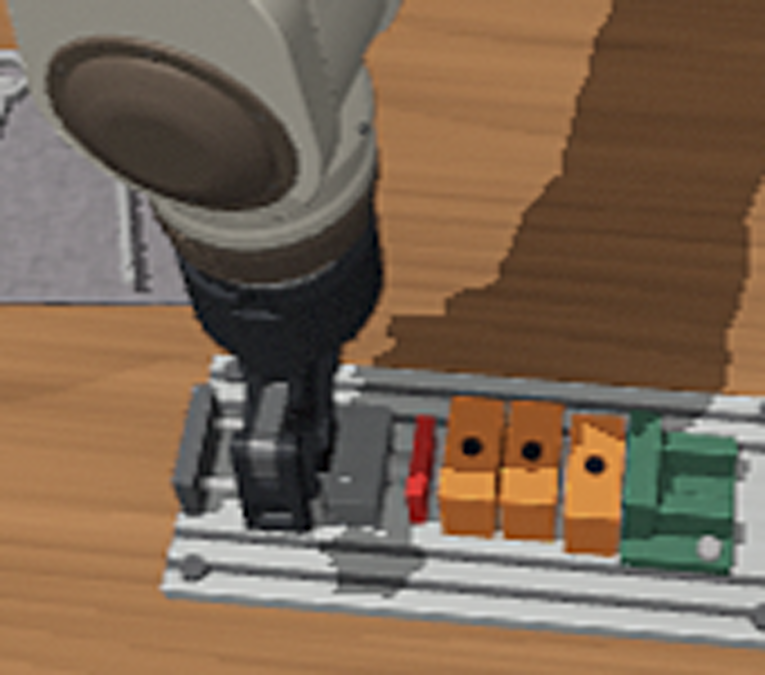

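Emit:
send_rows(rows=[[-0.001,0,0,0],[0,0,0,0],[0,0,0,0],[0,0,0,0],[0,0,0,0],[0,0,0,0],[0,0,0,0],[0,0,0,0],[0,0,0,0],[0,0,0,0],[0,0,0,0],[0,0,0,0],[0,0,0,0],[0,0,0,0]], hand=1)

```text
time_s: 22.37
tool_pos: [613.5, -114.4, 47.6]
tcp_rot: [0.002, 0.702, 0.712, 0.001]
wrist_force: [9.5, 1.0, -0.2]
finger_gap: 23.4
```

Emit:
send_rows(rows=[[0.002,0,0,0],[0.002,0,0,0],[0.002,0,0,0],[0,0,0,0],[0,0,0,0]])

```text
time_s: 22.78
tool_pos: [613.5, -108.7, 47.6]
tcp_rot: [0.002, 0.702, 0.712, 0.001]
wrist_force: [9.7, -2.2, 0.2]
finger_gap: 23.2
```

Run:
```python
from h import *
delta(611,-114,46)
snap('scene','s11'); crop('s11','s11c',200,160,370,310,4.5)
from m import meas
meas('scene','s11')
```

```text
t 22.78 pos [ 613.5 -108.7   47.6] a 90.8 gap 23.2 F [ 9.7 -2.2  0.2] joints [-0.18  0.26  0.02  1.33 -0.    1.38] tool delta mm [-5.2 -2.5  1.6]
scene matsp [499.  213.4] 224 mean [455.8 354.5  43.8] rect [454.9 355.4] [52.3 25.7] 19.3
scene fixsp [304.5 259.9] 253 mean [614.1 -46.9  53.5] rect [612.4 -46.9] [51.6 23.3] 0.1
scene fixsp [317.9 260.9] 264 mean [613.5 -20.5  53.4] rect [611.3 -20.7] [50.8 23.5] 1.5
scene fixsp [331.8 263.9] 252 mean [617.3   7.3  53.4] rect [615.7   7.3] [50.4 22.9] 1.5
scene casttop [342.6 262.6] 149 mean [615.4  28.   59.2] rect [612.5  27.7] [47.4 13.6] 3.6
scene red [295.5 262.1] 60 mean [616.  -64.9  43.9] rect [614.5 -64.8] [38.6  7.3] 0.9
scene plate [309.9 287.5] 593 mean [653.6 -32.8  13.3] rect [653.4 -33.8] [ 13.4 257.7] 0.8
scene plate [306.2 294.6] 672 mean [668.9 -38.3  12.9] rect [668.3 -41.5] [ 11.3 274.2] 0.7
scene block [280.  263.3] 294 mean [620.2 -95.7  41. ] rect [622.5 -95.9] [41.8 67.4] 51.7
```

View pics/s11c.png

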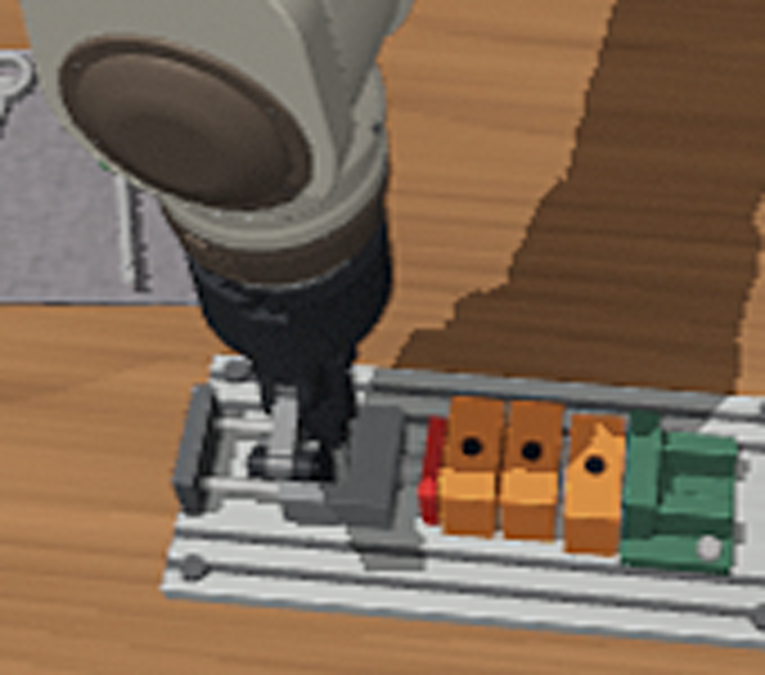

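Emit:
send_rows(rows=[[0.001,0.002,0,0],[0.001,0,0,0],[0.001,0,0,0],[0.001,0,0,0],[0.001,0,0,0],[0,0,0,0],[0,0,0,0]])

```text
time_s: 23.42
tool_pos: [613.5, -103.9, 47.6]
tcp_rot: [0.001, 0.702, 0.712, -0.0]
wrist_force: [-1.3, -3.5, 4.8]
finger_gap: 23.7
```

Emit:
send_rows(rows=[[0.001,0,0,0],[0.001,0,0,0],[0.001,0,0,0],[0,0,0,0],[0,0,0,0]])

```text
time_s: 23.83
tool_pos: [613.5, -101.0, 47.6]
tcp_rot: [0.001, 0.702, 0.712, -0.0]
wrist_force: [-0.8, -3.8, 5.3]
finger_gap: 23.3
```

Emit:
send_rows(rows=[[0.001,0,0,0],[0.001,0,0,0],[0,0,0,0],[0,0,0,0]])

```text
time_s: 24.17
tool_pos: [613.5, -99.2, 47.6]
tcp_rot: [0.001, 0.702, 0.712, -0.0]
wrist_force: [-0.3, -5.3, 5.0]
finger_gap: 23.0
```

Run:
```python
from h import *
delta(611,-114,46)
snap('scene','s12'); crop('s12','s12c',200,160,370,310,4.5)
from m import meas
meas('scene','s12')
```

```text
t 24.17 pos [613.5 -99.2  47.6] a 90.76 gap 23.0 F [-0.3 -5.3  5. ] joints [-0.16  0.26  0.02  1.33 -0.    1.4 ] tool delta mm [-14.7  -2.7   1.6]
scene matsp [499.2 213.6] 219 mean [456.5 354.9  43.9] rect [454.7 355.4] [52.1 25.3] 21.1
scene fixsp [320.6 261.9] 775 mean [615.3 -15.1  53.3] rect [614.  -14.9] [73.4 53.2] 88.1
scene casttop [342.5 262.6] 143 mean [615.5  27.9  59.5] rect [613.2  28.1] [45.5 13.5] 0.9
scene red [300. 262.] 50 mean [615.  -56.1  44.2] rect [613.6 -56.1] [ 5.3 38.8] 89.7
scene plate [310.5 287.6] 596 mean [653.6 -31.5  13.3] rect [653.6 -34. ] [ 13.4 257.9] 1.0
scene plate [304.7 294.5] 661 mean [668.9 -41.3  12.9] rect [668.1 -41. ] [ 12.2 273.4] 0.5
scene block [286.  263.1] 255 mean [618.6 -83.8  40.9] rect [614.2 -88.1] [37.5 52.4] 85.6
```

View pics/s12c.png

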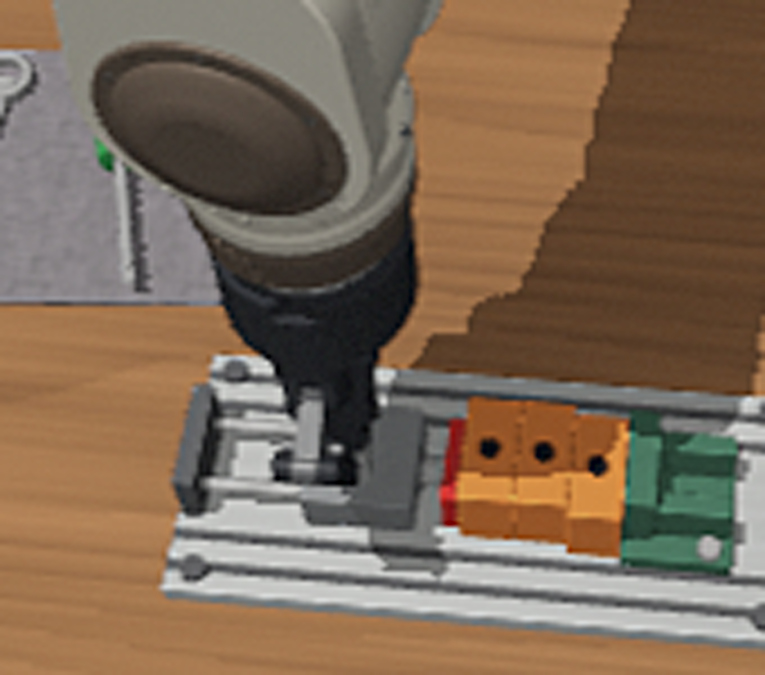

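Emit:
send_rows(rows=[[0.001,0,0,0],[0,0,0,0],[0,0,0,0]])

```text
time_s: 24.47
tool_pos: [613.5, -98.4, 47.6]
tcp_rot: [0.001, 0.702, 0.712, -0.001]
wrist_force: [-1.1, -5.7, 6.1]
finger_gap: 23.3
```

Emit:
send_rows(rows=[[0.001,0,0,0],[0,0,0,0],[0,0,0,0]])

```text
time_s: 24.72
tool_pos: [613.5, -97.6, 47.6]
tcp_rot: [0.001, 0.702, 0.712, -0.001]
wrist_force: [-0.6, -6.3, 4.9]
finger_gap: 23.0
```

Emit:
send_rows(rows=[[0.001,0,0,0],[0,0,0,0],[0,0,0,0]])

```text
time_s: 24.97
tool_pos: [613.4, -96.7, 47.5]
tcp_rot: [0.001, 0.703, 0.712, -0.001]
wrist_force: [0.0, -8.0, 5.3]
finger_gap: 23.3
```

Emit:
send_rows(rows=[[0.001,0,0,0],[0,0,0,0],[0,0,0,0]])

```text
time_s: 25.22
tool_pos: [613.4, -95.9, 47.5]
tcp_rot: [0.001, 0.703, 0.712, -0.001]
wrist_force: [-0.2, -9.1, 4.5]
finger_gap: 23.1
```

Run:
```python
from h import *
delta(611,-114,46)
snap('scene','s13'); crop('s13','s13c',200,160,370,310,4.5)
from m import meas
meas('scene','s13')
```

```text
t 25.22 pos [613.4 -95.9  47.5] a 90.74 gap 23.1 F [-0.2 -9.1  4.5] joints [-0.15  0.26  0.02  1.33 -0.    1.4 ] tool delta mm [-18.1  -2.7   1.6]
scene matsp [499.  213.4] 233 mean [455.8 354.5  43.8] rect [455.1 355. ] [50.  25.9] 19.5
scene fixsp [320.4 261.8] 775 mean [614.9 -15.5  53.3] rect [613.8 -15. ] [72.7 54.1] 89.2
scene casttop [342.6 262.2] 145 mean [614.6  27.9  59.3] rect [613.2  28.1] [46.  13.5] 0.9
scene red [300.  262.8] 46 mean [616.5 -55.9  43.6] rect [614.2 -56. ] [ 5.1 39.1] 89.8
scene plate [306.8 287.3] 588 mean [653.7 -38.9  13.3] rect [653.6 -41.1] [ 12.9 272.3] 0.6
scene block [286.4 263.4] 278 mean [619.2 -83.   40.9] rect [613.7 -91.8] [51.2 51.6] 1.4
```

View pics/s13c.png

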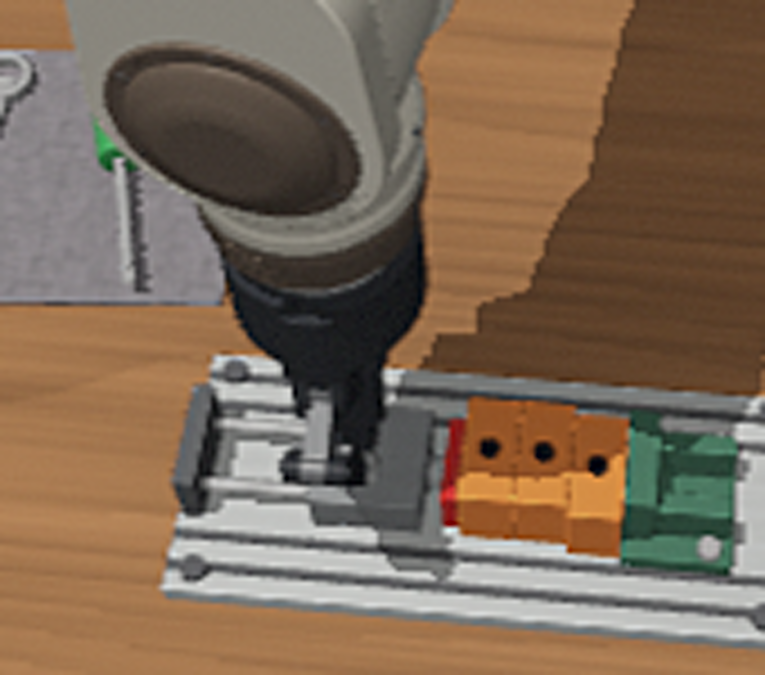

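Emit:
send_rows(rows=[[0.001,0,0,0],[0,0,0,0],[0,0,0,0]])

```text
time_s: 25.52
tool_pos: [613.5, -95.1, 47.6]
tcp_rot: [0.001, 0.703, 0.712, -0.001]
wrist_force: [-0.9, -9.6, 5.3]
finger_gap: 23.5
```

Emit:
send_rows(rows=[[0.001,0,0,0],[0,0,0,0],[0,0,0,0],[0,0,0,0]])

```text
time_s: 25.85
tool_pos: [613.4, -94.3, 47.6]
tcp_rot: [0.001, 0.703, 0.712, -0.001]
wrist_force: [-0.4, -10.4, 4.3]
finger_gap: 23.0
```

Run:
```python
from h import *
delta(611,-114,46)
snap('scene','s14'); crop('s14','s14c',255,220,355,295,8)
from m import meas
meas('scene','s14')
P=cloud('scene','s14');P0=cloud('scene','s11')
```

```text
t 25.85 pos [613.4 -94.3  47.6] a 90.72 gap 23.0 F [ -0.4 -10.4   4.3] joints [-0.15  0.26  0.02  1.33 -0.    1.41] tool delta mm [-19.7  -2.7   1.6]
scene matsp [498.9 213.5] 227 mean [456.  354.4  43.8] rect [454.6 355.5] [52.3 26.6] 20.8
scene fixsp [320.6 261.8] 772 mean [615.  -15.2  53.4] rect [613.6 -15.1] [55.5 71.7] 0.6
scene casttop [342.6 262.3] 148 mean [614.8  27.9  59.3] rect [613.   27.8] [46.1 13.6] 2.3
scene red [300.  261.9] 49 mean [614.7 -56.1  44.1] rect [614.7 -55.9] [38.7  5.4] 0.4
scene plate [307.  287.2] 616 mean [653.6 -38.7  13.3] rect [653.8 -41.2] [ 12.3 272.3] 0.6
scene plate [310.8 294.9] 606 mean [668.8 -29.1  13. ] rect [668.1 -27.8] [ 12.3 247.1] 0.6
scene block [287.1 263.8] 302 mean [619.9 -81.4  41.1] rect [614.2 -89.2] [51.9 50.8] 89.0
```

View pics/s14c.png

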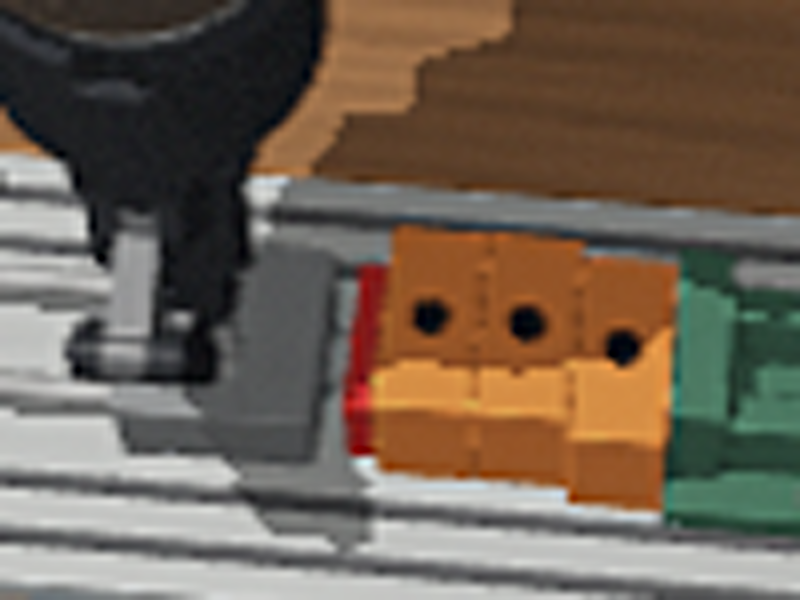

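Emit:
send_rows(rows=[[0,0,0,0],[0,0,0,0],[0,0,0,0],[0,0,0,0],[0,0,0,0],[0,0,0,0],[0,0,0,0],[0,0,0,0]])

```text
time_s: 26.57
tool_pos: [613.4, -94.3, 47.6]
tcp_rot: [0.001, 0.703, 0.712, -0.001]
wrist_force: [-0.3, -10.4, 6.1]
finger_gap: 23.3
```

Run:
```python
from h import *
delta(611,-114,46)
print(finish_job())
```

```text
t 26.57 pos [613.4 -94.3  47.6] a 90.72 gap 23.3 F [ -0.3 -10.4   6.1] joints [-0.15  0.26  0.02  1.33 -0.    1.41] tool delta mm [-19.7  -2.7   1.6]
the job is handed in; nothing more can be done
None
```

I stood two more orange spacers behind the first, which the measured gap of about 88 mm called for. I then gripped the pusher's handle and slid it about 20 mm forward. The job was handed in at 26.6 s with the arm still holding the pusher forward.

**Last checks:**
- **Stack:** the last picture shows the three spacers closed up against the casting, upright and square. Their positions put them within about 3 mm of the middle line.
- **Pad:** it is pressed in about 5 mm. Forward force on the handle was 10.4 N; less the pusher spring's 3.6 N, that gives about 4.8 mm. The pusher's travel after the pad stopped moving gives about 4.9 mm.
- **Hold:** over the last 0.7 s the arm's position and the pushing force stayed steady.
- **Left alone:** the third spare spacer is still on its mat. The arm never went near the screwdriver or the wrench, but I did not measure their positions afterwards.

**What disagreed:**
- **Cameras:** the scene and top cameras differ by 1 to 4 mm in position.
- **Grip:** the handle sat about 2 mm to one side of where I measured it, so I shifted the tool to ease the side load.

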